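# Open the curio cabinet's two doors in the right order

## Task

Open up the little glazed curio cabinet on the sideboard for its photograph: first pull the door with the brass handle and brass cover strip off its catch and swing it wide open, about square to the cabinet front, while the other door stays shut; then swing the black-handled door, which the strip had been covering, wide open too. Leave both doors standing open and let go, and do not knock the green glass tealight holder in front of the cabinet.

Things in the scene. Friction and masses are not known exactly. Their poses are not given: they have to be found in the camera images.
- cabinet: fixed white-framed glass cabinet, 160 deep (x), 300 wide (y), 200 mm high; origin: centre of its underside, z up; two doors close its -x front, roughly facing the robot, and meet at y = 0. Shut, they fill x = -94 to -80 mm, 12 to 200 mm above the table; a brass strip 7 mm proud (y = -12 to +13 mm), fixed to the brass door, overlaps the black one and keeps it shut
- brass_handle (a point): grip point on the brass handle, 175 mm above the table: upright round bar, 12 mm thick, 40 mm in front of the door's face, joined to the door only by a level arm at 125 mm height and free up to its top at 198 mm, so it can be pinched from above, a finger on its +y and -y sides. Shut: at cabinet x = -134, y = -45 mm, axes parallel to the cabinet's; it turns with the door
- black_handle (a point): grip point on the black handle of the other door, 175 mm above the table; same shape and size as the brass one. Shut: at cabinet x = -134, y = +45 mm, axes parallel to the cabinet's; it turns with the door
- brass_door (a joint): opening angle of the brass-handled (latched) door, rad, 0 shut to 1.9; 146 mm wide, vertical hinge at cabinet x = -87, y = -148 mm; opens towards the robot, anticlockwise from above. A sprung roller catch holds it shut: about 8 N at the handle frees it within the first 0.15 rad, then it turns lightly and stays where left
- black_door (a joint): opening angle of the black-handled (overlapped) door, rad, 0 shut to 1.9; 146 mm wide, vertical hinge at cabinet x = -87, y = +148 mm; opens towards the robot, clockwise from above. No catch: only the brass door's strip holds it shut. Turns lightly and stays where left
- tealight: empty green glass tealight holder, 72 mm across, 60 mm high, loose on the table about 0.2 m in front of the doors, clear of their swing; origin: centre of its underside

How it is judged (in metres and radians):
On the way, in this order (a step that is already met when the one before it is completed fails the run):
1. the brass-handled door is wide open (60 degrees or more) while the black-handled one is still shut (within 10 degrees) (value of joint brass_door above 1.047 rad and value of joint black_door below 0.175 rad), for 0.2 s.
2. the black-handled door is wide open too (60 degrees or more) (value of joint black_door above 1.047 rad), for 0.2 s.
At the end, for the whole second after the job is handed in: Both doors stand open by at least 60 degrees (1.047 rad) and are at rest (value of joint each of brass_door, black_door above 1.047 rad and velocity of joint brass_door between -0.05 and 0.05 rad/s and velocity of joint black_door between -0.05 and 0.05 rad/s); the robot touches nothing.
It fails at once if the tealight holder is pushed more than 30 mm or tipped more than 25 degrees (distance of tealight from where it was at the start of the episode above 0.03 m or angle between tealight's own z axis and vertical above 0.44 rad).
It also fails if it takes over 58 s, if anything falls off the work surface, if the arm or the gripper's body presses on something with over 40 N, if the wrist force passes 120 N, or if a joint passes its speed limit or range.

## Robot

A 6-joint arm with a two-finger parallel gripper is mounted at the origin on the work surface. World frame = base frame: x ahead of the robot, y to its left, z up, the work surface at z = 0. Lengths are in mm, angles in rad, forces in N, time in s.
With the tool pointing down it reaches from about 325 to 875 mm from the base axis. Payload 4.4 kg.
Tool frame: the origin (TCP) lies on the centre line of the jaws, within the pads' length; the fingertips stand ahead of it and the grasp point (between the pads) lies 6 mm ahead of it (ctrl.tcp_to_tips is the z of the fingertips in the tool frame, in mm); z points along the fingers, y is the line along which they close (so a half turn about z gives the same grasp; the last joint's range is limited). The gripper opens to 85 mm and grips with 20 to 120 N. Pads are 22 mm wide; open, the fingers measure 114 mm over their backs; the gripper's body (76 mm by 85 mm) begins 54 mm behind the grasp point. The pads swing forward as they close: fully open they stand 13 mm farther back than shut.
Start: joints at [0.966, 0.207, 1.542, -0, 1.393, -0.15], TCP at [252.597, 516.548, 256.282] pointing down, gripper open.
Joint ranges: [-2.73, 2.73], [-0.86, 2.22], [0.23, 2.46], [-1.11, 4.25], [0.08, 2.63], [-2.82, 2.82]. Speed limits (rad/s): [2.79, 2.79, 3.14, 3.14, 3.14, 3.14].

## Interface

Orientations are given as a 3x3 rotation matrix whose columns are the frame's x, y, z axes.
In Python, from plant import ctrl, sensors, optics gives the robot as it stands. Calls block until the motion is done:
- ctrl.move_ptp(position, orientation): joint-space move of the TCP to a pose.
- ctrl.move_l(position, rot=None, vel=150, threshold=None): straight line of the TCP; rot=None keeps the orientation; vel is the mean speed in mm/s. With threshold (N) it stops when the force on the tool has changed by that much, and returns True; else False.
- ctrl.set_joints(angles): joint-space move.
- ctrl.gripper_to(opening, force=None): finger opening in mm; force is the grip in N (None keeps the last); returns when the fingers have stopped.
- ctrl.hold(seconds).
- ctrl.solve_ik(position, orientation): joint angles nearest the present ones, or None.
- sensors.read_state(): the state.
- optics.grab_frame(name): name is "side" or "top"; returns (picture, depth): 384x512x3 uint8, red, green, blue; 384x512 float32, mm along the optical axis (not along the pixel's ray), 0 where there is no reading.
- optics.camera_params(name): a dict with "mtx" (3x3 intrinsics, pixels), "R" (3x3) and "t" (3): a world point X has camera coordinates R X + t. Camera axes: x right, y down, z forward; pixel columns grow to the right and rows downward; lengths in mm; the calibration is good to about 2 mm. A picture is of the moment at which its call begins. camera_params takes no time and is no camera call.
A pose or a line that the arm cannot do raises ctrl.MotionError and nothing moves.
- ctrl.finish_job(): hands the job in; it is judged then, once.
The state is a dict: "t": time; "q": joint angles; "qvel": joint speeds; "tau": joint torques, N m; "eef_pos": TCP position; "eef_rot": TCP orientation; "force": force on the tool from outside, world axes, zero at the start; "wrist_torque": the same for the moment, N m; "grip_width": finger opening in mm; "grasp_force": force on a finger pad.
Only numpy, scipy, OpenCV 4.12 (cv2) and the standard library are available. Lean on these libraries where they do the work, as an engineer would, in place of code of your own. Each camera call takes 0.05 s, during which the arm holds its last target. There are 200 camera calls.

## Working session

There is one attempt and no reset: what is moved stays moved. The work goes in short steps, each a Python script; the robot and the scene stay as the last script left them, time stands still between calls to the robot, and variables do not carry over. Pictures are saved under pics/ and viewed, at most 10 in all, crops included, and the job is handed in when it is done.

```bash
mkdir -p pics && python3 - <<'E'
from plant import ctrl, sensors, optics
import cv2,numpy as np
for n in("side","top"):
    p,d=optics.grab_frame(n); cv2.imwrite(f"pics/{n}0.png",p[:,:,::-1]); np.save(n+"0.npy",d); np.save(n+"0p.npy",p)
    c=optics.camera_params(n); print(n,c, -c["R"].T@c["t"])
print(ctrl.tcp_to_tips, sensors.read_state())
E
```

```text
side {'mtx': array([[408.33299453,   0.        , 244.87499578],
       [  0.        , 408.33299453, 180.25413188],
       [  0.        ,   0.        ,   1.        ]]), 'R': array([[ 0.75614552, -0.65440265, -0.00106271],
       [-0.43735362, -0.50414158, -0.74468992],
       [ 0.4867913 ,  0.56355872, -0.66740977]]), 't': array([-425.12102278,  363.49739868,  579.80339287])} [ 198.18701402 -421.69942977  657.20751338]
top {'mtx': array([[385.98306518,   0.        , 251.43415331],
       [  0.        , 385.98306518, 200.84141686],
       [  0.        ,   0.        ,   1.        ]]), 'R': array([[ 0.0192535 , -0.99976862, -0.0095917 ],
       [-0.99605257, -0.01834872, -0.08684813],
       [ 0.08665204,  0.01122597, -0.99617539]]), 't': array([  7.12451645, 600.38275669, 782.99569959])} [530.0274395    9.34924149 832.2115019 ]
25.0 {'t': 0.1, 'q': array([ 9.65538875e-01,  2.07383249e-01,  1.54283569e+00, -3.68047346e-07,
        1.39352847e+00, -1.50514829e-01]), 'qvel': array([ 0.00064552, -0.00200226, -0.00312224,  0.00023195, -0.000188  ,
        0.00145764]), 'tau': array([-8.45166614e-04, -3.84099698e+01, -2.92546910e+01, -2.39494002e-04,
        4.95046595e-03,  5.97779575e-06]), 'eef_pos': array([252.20143924, 516.01526204, 255.2026531 ]), 'eef_rot': array([[-8.98373937e-01,  4.39229743e-01, -1.22570250e-03],
       [ 4.39231335e-01,  8.98372247e-01, -1.77218288e-03],
       [ 3.22741682e-04, -2.13044986e-03, -9.99997679e-01]]), 'force': array([-0.16338097,  0.01289697,  0.05885646]), 'wrist_torque': array([ 0.01197973,  0.00505723, -0.01464691]), 'grasp_force': 0.0, 'grip_width': 85.45812880793866}
```

View pics/side0.png

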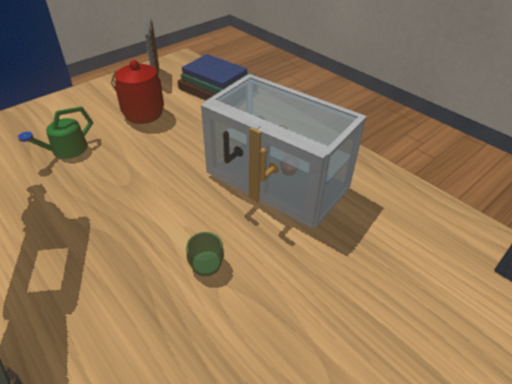

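View pics/top0.png

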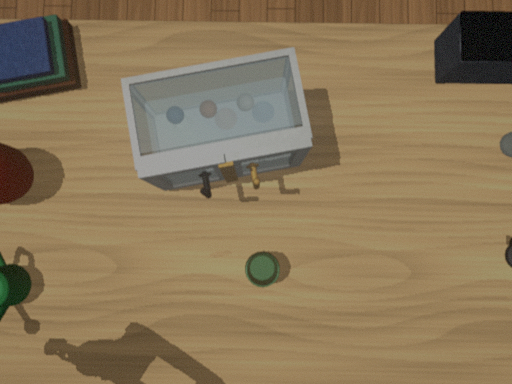

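The side view shows the brass handle at about (270,168), the black handle at (230,150) and the tealight at (205,255). The top view shows the rim corners near (123,78), (294,48), (311,133) and (137,178), with the tealight at (262,268). I'll zoom in to get precise points.

```bash
python3 - <<'E'
import cv2,numpy as np
p=np.load("top0p.npy")[:,:,::-1]
c=p[40:200,115:320]
c=cv2.resize(c,None,fx=3.75,fy=3.75,interpolation=cv2.INTER_CUBIC)
cv2.imwrite("pics/topc.png",c); print(c.shape)
E
```

```text
(600, 769, 3)
```

View pics/topc.png

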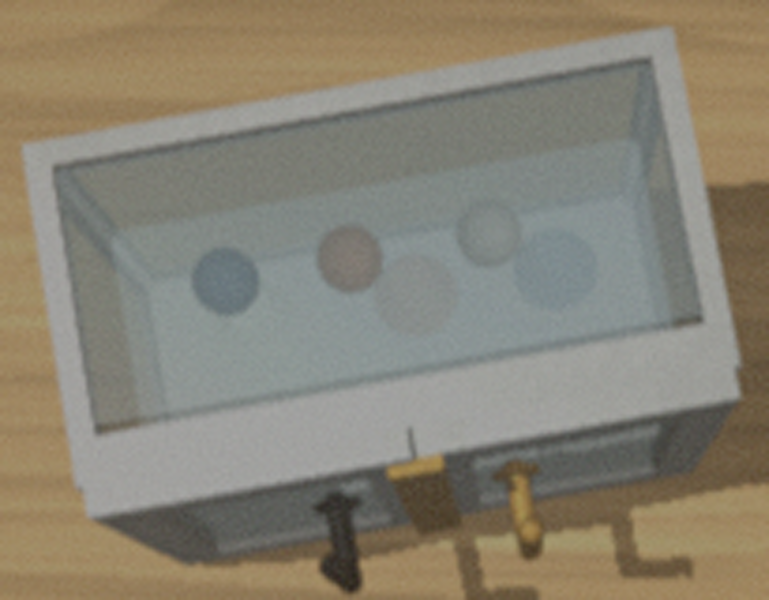

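The crop shows the rim corners at about (23,145) and (673,28). The door-front top corners are at (740,400) and (90,517). The handle bars are near (530,530) for brass and (340,572) for black. I'll fit the pose from these.

```bash
cat > geo.py <<'E'
import numpy as np
from plant import ctrl,sensors,optics
def back(n,u,v,z):
    c=optics.camera_params(n);R,t=c["R"],c["t"];o=-R.T@t
    d=R.T@np.linalg.inv(c["mtx"])@[u,v,1];return o+d*(z-o[2])/d[2]
def proj(n,X):
    c=optics.camera_params(n);x=c["mtx"]@(c["R"]@X+c["t"]);return x[:2]/x[2]
E
python3 - <<'E'
from geo import *
from scipy.optimize import least_squares
import cv2
pts=[((23,145),(80,150)),((673,28),(80,-150)),((740,400),(-94,-149)),((90,517),(-94,149)),((392,478),(-101,13)),((443,470),(-101,-12))]
W=np.array([back("top",115+(u+.5)/3.75-.5,40+(v+.5)/3.75-.5,200)[:2] for (u,v),_ in pts]); L=np.array([l for _,l in pts],float)
def R2(a): return np.array([[np.cos(a),-np.sin(a)],[np.sin(a),np.cos(a)]])
r=least_squares(lambda p:(L@R2(p[2]).T+p[:2]-W).ravel(),[700,50,0.])
print(r.x,r.fun.reshape(-1,2).round(1))
np.save("pose.npy",r.x)
x,y,a=r.x
w=lambda l,z:np.r_[R2(a)@l+[x,y],z]
for n,yy in(("brass",-45),("black",45)):
    h=w([-134,yy],198);print(n,h,[proj(k,w([-134,yy],z)).round(1).tolist() for k in("top","side") for z in(198,125)])
print("hinges",w([-87,-148],0),w([-87,148],0))
print("tea",back("top",262,268,30))
q=np.load("side0p.npy").copy()[:,:,::-1].copy()
for l,z in [((80,150),200),((80,-150),200),((-94,-149),200),((-94,149),200),((-134,-45),198),((-134,45),198),((-134,-45),125),((-134,45),125),((-94,-149),12)]:
    u=proj("side",w(list(l),z));cv2.circle(q,tuple((u*8).round().astype(int).tolist()),12,(0,0,255),-1,shift=3)
cv2.imwrite("pics/chk.png",cv2.resize(q[60:290,170:390],None,fx=2.6,fy=2.6))
E
```

```text
[7.41123189e+02 7.95259306e+01 1.99538371e-01] [[ 0.2  0.2]
 [ 0.4 -0.6]
 [ 0.7 -2.8]
 [-1.   2.8]
 [-0.6  1.2]
 [ 0.3 -0.8]]
brass [618.70175204   8.85774998 198.        ] [[256.4, 180.8], [256.3, 186.3], [264.8, 148.3], [263.6, 177.9]]
black [600.86223263  97.07198663 198.        ] [[202.9, 190.5], [208.3, 195.0], [227.1, 131.1], [228.2, 160.3]]
hinges [685.18552562 -82.78234959   0.        ] [626.51332843 207.34447315   0.        ]
tea [461.72365681  -5.98373214  30.        ]
```

View pics/chk.png

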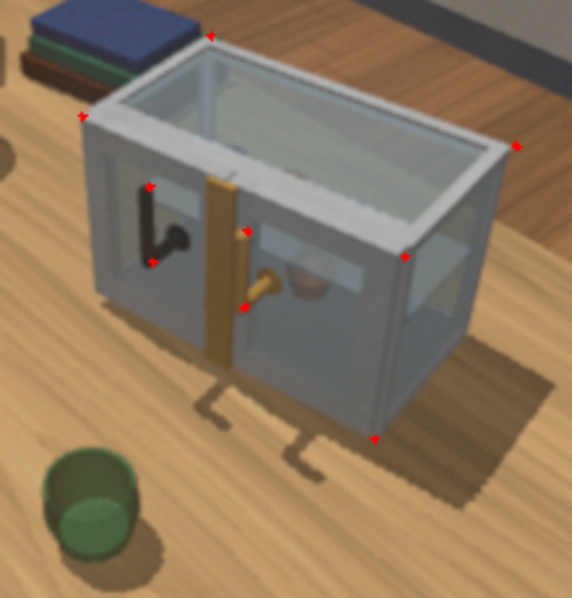

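The overlay matches closely: every red model point lies on its corner or handle top in the side view. Next is the brass door.

```bash
cat > door.py <<'E'
from geo import *
X,Y,A=np.load("pose.npy")
def rz(a): return np.array([[np.cos(a),-np.sin(a),0],[np.sin(a),np.cos(a),0],[0,0,1]])
def pose(s,th,flip,z=181):   # s=-1 brass, +1 black; th opening angle
    h=np.array([-87,s*148,0.]); v=np.array([-47,-s*103,0.]); d=-s*th
    p=rz(A)@(h+rz(d)@v)+[X,Y,z]
    f=-1. if flip else 1.
    return p, rz(A+d)@np.diag([f,-f,-1.])
def branch(s,end):
    best=None
    for fl in(0,1):
        qs=[ctrl.solve_ik(*pose(s,t,fl)) for t in(0,end/2,end)]
        print(fl,[None if q is None else np.round(q,2).tolist() for q in qs])
        if any(q is None for q in qs): continue
        m=max(abs(q[5]) for q in qs)
        if np.ptp([q[5] for q in qs])<2.5 and (best is None or m<best[0]): best=(m,fl)
    return best[1]
def run(s,end=1.45):
    fl=branch(s,end)
    ctrl.gripper_to(44)
    p,R=pose(s,0,fl,300); ctrl.move_ptp(p,R)
    p,R=pose(s,0,fl); print("down hit",ctrl.move_l(p,R,100,threshold=12))
    ctrl.gripper_to(0,50); st=sensors.read_state(); print("grip",st["grip_width"],st["grasp_force"],st["force"],st["t"])
    if not 8<st["grip_width"]<17: return
    fm=0
    for t in np.r_[.05,.1,.15,np.linspace(.25,end,11)]:
        ctrl.move_l(*pose(s,t,fl),vel=50); f=np.linalg.norm(sensors.read_state()["force"]); fm=max(fm,f)
        if f>60: print("high force",t,f); break
    st=sensors.read_state(); print("end",st["grip_width"],st["grasp_force"],st["force"],fm,st["t"])
    ctrl.gripper_to(44); ctrl.hold(.2)
    p,R=pose(s,t,fl,300); ctrl.move_l(p,R,vel=100); print(sensors.read_state()["t"])
E
python3 - <<'E'
from door import *
import cv2
run(-1)
p,d=optics.grab_frame("side"); cv2.imwrite("pics/side1.png",p[:,:,::-1])
E
```

```text
0 [[-0.13, 0.36, 1.5, -0.0, 1.27, 1.25], [-0.25, 0.28, 1.61, -0.0, 1.25, 0.4], [-0.37, 0.33, 1.55, -0.0, 1.26, -0.45]]
1 [[-0.13, 0.36, 1.5, -0.0, 1.27, -1.9], [-0.25, 0.28, 1.61, -0.0, 1.25, -2.75], [-0.37, 0.33, 1.55, -0.0, 1.26, 2.69]]
down hit False
grip 10.587979652043192 48.90378713607788 [-2.13184974  3.71309452  4.13639233] 4.5667
end 10.381546067240308 49.95467483997345 [-0.06613178  0.61752334  5.20746868] 12.201685064730716 9.9917
11.95
```

View pics/side1.png

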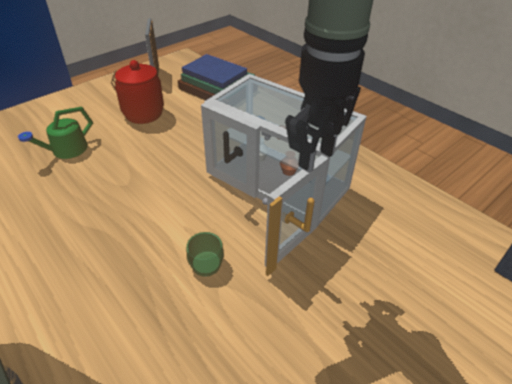

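The brass door stands wide open, with its strip at about (272,235). The black door is still shut, with its handle at (230,147), and the tealight hasn't moved from (205,255). Now the black door.

```bash
python3 - <<'E'
from door import *
import cv2
run(1)
p,d=optics.grab_frame("side"); cv2.imwrite("pics/side2.png",p[:,:,::-1])
E
```

```text
0 [[0.02, 0.34, 1.53, -0.0, 1.27, 1.39], [0.1, 0.23, 1.67, -0.0, 1.24, 2.2], None]
1 [[0.02, 0.34, 1.53, -0.0, 1.27, -1.75], [0.1, 0.23, 1.67, -0.0, 1.24, -0.94], [0.25, 0.25, 1.66, -0.0, 1.24, -0.07]]
down hit False
grip 10.953380486815085 48.96917939186096 [-1.24714195  4.40470917  3.35312895] 15.1417
end 10.842671651810631 49.7928661108017 [-3.09071598  1.51147305  9.07960619] 9.709599612305714 20.5667
22.525
```

View pics/side2.png

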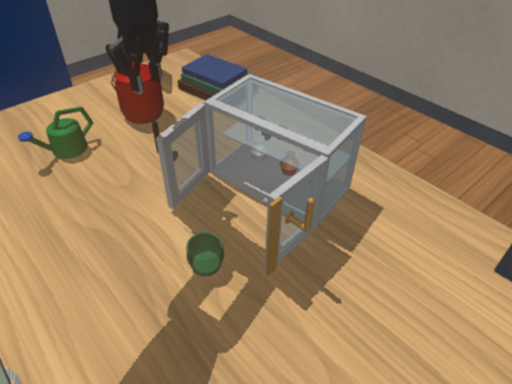

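Both doors are wide open: the black one's edge is at (168,175) and the brass one's at (272,235). The tealight is still at (205,255), and the gripper is clear above the handles.

```bash
python3 -c "
from plant import ctrl
ctrl.hold(.5); print(ctrl.finish_job())"
```

```text
the job is handed in; nothing more can be done
None
```

The job is handed in: the brass-handled door was opened first, then the black-handled one, both driven to about 83° and released, the tealight still in place in the last picture; the judge returned no verdict.

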